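Seat the jar locating plate on its pins

TASK

The white plate with the round jar opening lies crooked on its grey stand, propped up on the stand's two locating pins. Nudge it sideways with the fingertips until its two small holes drop over the two pins and it lies flat on the board. Only push it, never pinch, lift or carry it, and leave the jar, the dropper bottle and the dish around the stand where they are.

Things in the scene. Friction and masses are not known exactly. Their poses are not given: they have to be found in the camera images.
- stand: fixed grey board 230 x 200 mm, top 18 mm above the table, with two 10 mm steel pins (round tips 12 mm above the board's top) at x = +50, y = +40 and -40 mm. Origin: at table height, under where the plate's origin belongs; x away from the robot (heading within 0.45 rad of ahead), y left, z up. Board spans x = -130 to +100, y = -100 to +100 mm. Seated, the plate's axes are parallel to the stand's
- plate: loose white plastic plate 160 (x) x 150 (y) x 8 mm, about 0.25 kg, slides with 1 to 3 N. Round 80 mm opening centred at x = -10, y = 0; two 13 mm through holes at x = +50, y = +40 and -40 mm. Origin: centre of the underside; x to the far edge, y left, z up. Starts 12 to 24 mm too near the robot, up to 15 mm to one side, turned up to 0.15 rad; near edge on the board, far part on the pin tips
- pin_left (a point): axis of the left pin (stand y = +40 mm), at the level of the board's top
- pin_right (a point): axis of the right pin (stand y = -40 mm), at the level of the board's top
- hole_left (a point): centre of the plate's left hole, at its underside; seated, it is over point pin_left and at its height (it starts about 11 mm higher, and drops when over the pin; the pin tip then shows 4 mm above the plate)
- hole_right (a point): centre of the plate's right hole, at its underside
- near_edge (a point): middle of the plate's edge nearest the robot, at its underside
- jar: loose clear specimen jar with yellow lid, 73 mm diameter, 123 mm high, beside the stand (left or right) about 245 mm from its origin; origin at the centre of its foot. To be left alone
- dropper: loose dropper bottle, 34 mm diameter, 78 mm high, on the other side of the stand about 245 mm from its origin; origin at the centre of its foot. To be left alone
- dish: loose covered round dish, 65 mm diameter, 14 mm high, beyond the stand, about 175 mm from its origin; origin at the centre of its underside. To be left alone

How it is judged (in metres and radians):
At the end, for the whole second after the job is handed in: the plate lies at rest and flat on the board (underside within 2 mm of it at both holes and at the near edge, tilt under 0.03 rad), each hole down over its own pin (centres within 3 mm), and the jar, dropper bottle and dish are within 20 mm of where they started (horizontal distance between hole_left and pin_left below 0.003 m and horizontal distance between hole_right and pin_right below 0.003 m and z of each of hole_left, hole_right, near_edge in the frame of stand below 0.02 m and angle between plate's own z axis and vertical below 0.03 rad and linear speed of plate below 0.01 m/s and distance of each of jar, dropper, dish from where it was at the start of the episode below 0.02 m); the robot touches nothing.
It fails at once if the plate is lifted off the pins or board (a hole more than 20 mm, or the near edge more than 12 mm, above the board) (z of any of hole_left, hole_right in the frame of stand above 0.038 m or z of near_edge in the frame of stand above 0.03 m).
It fails at once if the jar, dropper bottle or dish is shifted more than 20 mm or tipped (distance of any of jar, dropper, dish from where it was at the start of the episode above 0.02 m or angle between any of jar, dropper's own z axis and vertical above 0.3 rad).
It also fails if it takes over 64 s, if anything falls off the work surface, if the arm or the gripper's body presses on something with over 40 N, if the wrist force passes 120 N, or if a joint passes its speed limit or range.

ROBOT

A 6-joint arm with a two-finger parallel gripper is mounted at the origin on a cart in front of the work surface, level with it; the furniture and walls round the work are solid. World frame = base frame: x ahead of the robot, y to its left, z up, the work surface at z = 0. Lengths are in m, angles in degrees, forces in N, time in s.
With the tool pointing down it reaches from about 0.35 to 0.875 m from the base axis. Payload 4.2 kg.
Tool frame: the origin (TCP) lies on the centre line of the jaws, within the pads' length; the fingertips stand 19 mm ahead of it and the grasp point (between the pads) is the TCP; z points along the fingers, y is the line along which they close (so a half turn about z gives the same grasp; the last joint's range is limited). The gripper opens to 87 mm and grips with 3 to 60 N. Pads are 19 mm wide; open, the fingers measure 117 mm over their backs; the gripper's body (75 mm by 190 mm) begins 51 mm behind the grasp point.
Start: joints at [-52.047, 22.042, 0.453, 0, -68.411, -14.817], TCP at [0.246, -0.575, 0.242] pointing down, gripper open.
Joint ranges: [-179.83, 179.83], [-69.29, 118.12], [-61.27, 80.66], [-181.25, 117.63], [-171.15, -9.14], [-177.46, 177.46]. Speed limits (degrees/s): [159.86, 159.86, 180, 180, 180, 180].

INTERFACE

Orientations are given as a 3x3 rotation matrix whose columns are the frame's x, y, z axes.
In Python, from station import sense, capture, finish_job, search_frame, masks_of gives the robot as it stands.
- The arm moves only by the tool drive_tool, never from a script. Its argument "rows" is a list of rows, each a list of 7 numbers: the opening in per cent of the stroke, from 0 (shut) to 100 (fully open), then the shift along the world's x, y, z in mm, then the turn, a rotation vector about the world's x, y, z in rad. In form: [[fingers, dx, dy, dz, wx, wy, wz], ...]. A call has 1 to 5 rows; each row shifts and turns the commanded pose from where the row before left it; what a row does not reach is not made up. A row lasts 1/12 s, in which the tool goes at most 41.7 mm and 7.16 degrees, less where a joint would pass 70% of its speed; a pose out of reach is approached as far as the arm can. A call is refused whole if a number of a shift passes 41.7 or a number of a turn 0.125, either way. A call with a gripper value outside its range is refused whole. The fingers move at their own pace and stop on an object; the grip force is fixed at half the most. Time passes only in rows, so rows that do not move let the fingers close. It gives the time, the measured TCP pose, the force, the opening and the grip force at its end, in the units of the state.
- sense(): the state, without advancing time (a new reading comes with each control period).
- capture(name): name is "scene" or "side" or "wrist"; returns a dict with "frame" (420x560x3 uint8, red, green, blue), "z_map" (420x560 float32, m along the optical axis (not along the pixel's ray), 0 where there is no reading), "fx", "fy", "cx", "cy" (pixels), "R" (3x3) and "t" (3): a world point X has camera coordinates R X + t; the wrist camera has in their place "T_tool_cam" (4x4, takes a point from camera to tool coordinates, whose origin is the TCP and whose axes are the flange's). Camera axes: x right, y down, z forward; pixel columns grow to the right and rows downward; lengths in m; the calibration is good to about 2 mm. A picture is of the moment at which its call begins: read the wrist's pose just before it.
- finish_job(): hands the job in; it is judged then, once.
Trained networks look in a picture, given as the dict that the camera call returned (one of the last four; its "shot" number tells which), for a name from the list of things; names that differ only in an ending like _2 or _b are one class to them, and where a whole thing is asked for, a point or a joint stands for the part that bears it (a point fixed in the world has none). Each returns a list of dicts, best first, with "p" (0 to 1); they miss things now and then, are a little off and sometimes report something else, mostly with a low value. They report only what shows in the picture. A call takes as long as a camera call.
- search_frame(label, picture): "xy" ([column, row] in pixels, amid what is visible of it).
- masks_of(label, picture): "region" (420x560 bool, what is visible of it) and "xy" ([column, row] in pixels, amid what is visible of it).
The state is a dict: "time_s": time; "joints": joint angles; "joint_velocities": joint speeds; "effort": joint torques, N m; "tcp_pos": TCP position; "ee_rot": TCP orientation; "wrist_force": force on the tool from outside, world axes, zero at the start; "moment": the same for the moment, N m; "gripper_width": opening from 0.0 (shut) to 1.0 (fully open); "gripper_force": force on a finger pad.
Only numpy, scipy, OpenCV 4.12 (cv2) and the standard library are available. Lean on these libraries where they do the work, as an engineer would, in place of code of your own. Each camera call takes 0.05 s, during which the arm holds its last target. There are 200 camera calls.

## Working session

There is one attempt and no reset: what is moved stays moved. The work goes in short steps, Python scripts to look and compute and a tool call to move; the robot and the scene stay as the last step left them, time stands still between calls to the robot, and variables do not carry over. Pictures are saved under pics/ and viewed, at most 10 in all, crops included, and the job is handed in when it is done.

Besides the shell and the picture viewer there is one more tool, called after "Emit:" in YAML: its name, and indented under it one key for each argument. drive_tool: Moves the arm, as the interface text tells. Its arguments: {"type":"object","properties":{"rows":{"type":"array"}},"required":["rows"]}

```bash
mkdir -p pics; ls; cat > h.py <<'E'
import numpy as np, cv2
from station import sense, capture, finish_job, search_frame, masks_of
def ray_z(c,xy,z):
    # intersect pixel ray with plane world z
    R=np.array(c["R"]);t=np.array(c["t"]);C=-R.T@t
    d=R.T@np.array([(xy[0]-c["cx"])/c["fx"],(xy[1]-c["cy"])/c["fy"],1.])
    return C+d*(z-C[2])/d[2]
def cloud(c):
    z=c["z_map"];v,u=np.mgrid[:z.shape[0],:z.shape[1]]
    P=np.stack([(u-c["cx"])/c["fx"]*z,(v-c["cy"])/c["fy"]*z,z],-1)
    return (P-np.array(c["t"]))@np.array(c["R"])
def save(n,img): cv2.imwrite(f"pics/{n}.png",img[...,::-1])
E
python3 - <<'E'
from h import *
np.set_printoptions(precision=4,suppress=True)
print(sense())
ims=[]
for n in("scene","side"):
    c=capture(n);ims.append(c["frame"]);save(n,c["frame"])
    R=np.array(c["R"]);print(n,"cam at",-R.T@np.array(c["t"]),"fwd",R[2],c["fx"])
    P=cloud(c)
    for l in["stand","plate","pin_left","pin_right","hole_left","hole_right","near_edge","jar","dropper","dish"]:
        for r in search_frame(l,c)[:2]:
            u,v=map(int,r["xy"]); print(l,round(r["p"],2),np.round(r["xy"],1),P[v,u],"z.029:",ray_z(c,r["xy"],.029)[:2])
E
```

```text
pics
{'time_s': 0.0, 'joints': array([-52.046 ,  22.0916,   0.3807,  -0.0288, -68.4127, -14.8159]), 'joint_velocities': array([-0.0116, -0.0803,  0.1537,  0.0723,  0.0026, -0.0133]), 'effort': array([  0.0007, -39.0665,  18.7403,   4.2199,   0.0109,  -0.0002]), 'tcp_pos': array([ 0.2454, -0.5742,  0.2405]), 'ee_rot': array([[-0.9196, -0.3928, -0.001 ],
       [-0.3928,  0.9196,  0.002 ],
       [ 0.0001,  0.0022, -1.    ]]), 'wrist_force': array([1.0417, 0.0896, 0.7112]), 'moment': array([ 0.0485,  0.0528, -0.0501]), 'gripper_force': 0.0, 'gripper_width': 1.0046213824576822}
scene cam at [ 0.0779 -0.324   0.5704] fwd [ 0.6706  0.4334 -0.6021] 396.99787279163667
stand 0.91 [282.3 257. ] [ 0.555  -0.0271  0.0312] z.029: [ 0.5573 -0.0264]
plate 0.59 [283.4 231.3] [0.6236 0.0122 0.0308] z.029: [0.625  0.0121]
pin_left 0.6 [282.1 256.9] [ 0.5671 -0.0196  0.0203] z.029: [ 0.5573 -0.0259]
pin_right 0.81 [286.7 254.4] [ 0.5776 -0.0226  0.0187] z.029: [ 0.568 -0.03 ]
hole_left 0.82 [282.6 234.3] [0.6254 0.016  0.0195] z.029: [0.6158 0.0085]
hole_right 0.87 [283.9 231.8] [0.6236 0.0122 0.0308]
[... 596 characters left out ...]
029: [0.6    0.0344]
pin_left 0.89 [306.6 227.3] [0.5815 0.0227 0.0184] z.029: [0.5797 0.0353]
pin_right 0.7 [303.7 226.9] [0.5896 0.0184 0.017 ] z.029: [0.5872 0.0348]
hole_left 0.58 [297.1 223.7] [0.6062 0.008  0.0162] z.029: [0.605  0.0251]
hole_right 0.96 [297.9 209.3] [ 0.6102 -0.0264  0.0353] z.029: [ 0.608  -0.0331]
near_edge 0.85 [300.  211.2] [ 0.6024 -0.0397  0.0182] z.029: [ 0.6018 -0.026 ]
jar 0.63 [317.6 157.7] [ 0.5706 -0.2224  0.0785] z.029: [ 0.5685 -0.2977]
dropper 0.77 [274.7 286.9] [0.6351 0.2498 0.0462] z.029: [0.6349 0.2381]
dish 0.8 [233.9 207.5] [ 0.7872 -0.0349  0.0141] z.029: [ 0.7797 -0.0156]
dish 0.17 [320.3 156.1] [ 0.5621 -0.2254  0.0809] z.029: [ 0.5605 -0.3085]
```

```bash
python3 - <<'E'
from h import *
a=cv2.imread("pics/scene.png");b=cv2.imread("pics/side.png")
A=cv2.resize(a[150:360,150:450],(800,560),interpolation=cv2.INTER_CUBIC);cv2.imwrite("pics/sc2.png",A)
B=cv2.resize(b[130:340,180:460],(800,600),interpolation=cv2.INTER_CUBIC);cv2.imwrite("pics/si2.png",B)
E
```

```text
(no output)
```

View pics/sc2.png

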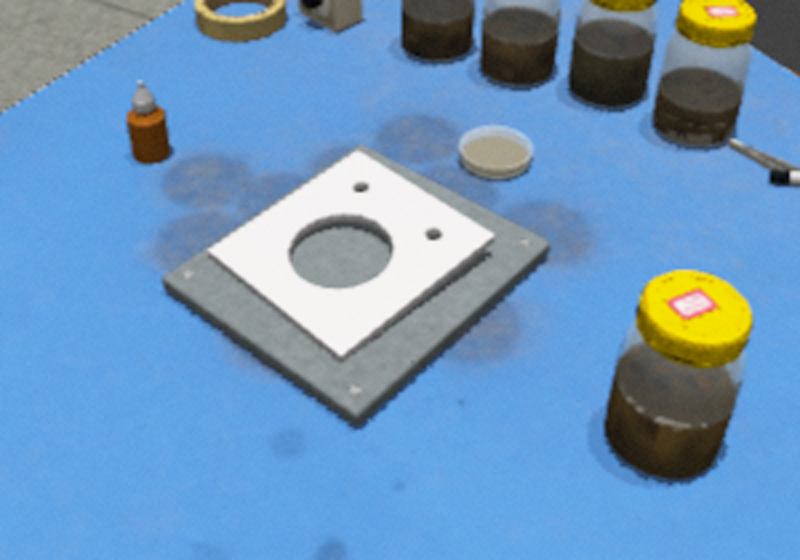

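View pics/si2.png

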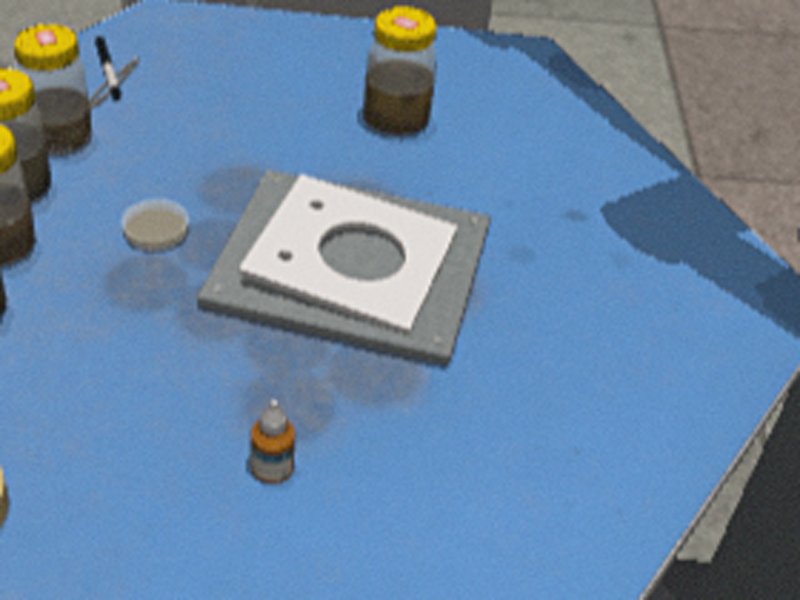

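The scene crop shows the plate turned on the board, with the holes near (360,187) and (433,234), the jar on the right, and the dropper on the left. The side crop agrees, with holes at (316,204) and (286,255). Next I'll fit both poses to the silhouettes.

```bash
cat > fit.py <<'E'
from h import *
from scipy.optimize import minimize
S=4
def rotz(a): return np.array([[np.cos(a),-np.sin(a),0],[np.sin(a),np.cos(a),0],[0,0,1.]])
def proj(c,X):
    Y=X@c["R"].T+c["t"]; return np.stack([Y[:,0]/Y[:,2]*c["fx"]+c["cx"],Y[:,1]/Y[:,2]*c["fy"]+c["cy"]],1)
def poly(im,p,v): cv2.fillPoly(im,[np.round(((p+.5)*S-.5)*16).astype(int)],v,shift=4)
def box(x0,x1,y0,y1,z0,z1): return np.array([[x,y,z] for x in(x0,x1) for y in(y0,y1) for z in(z0,z1)],float)
def hull(im,p,v): poly(im,cv2.convexHull(p.astype(np.float32))[:,0],v)
def ring(cx,cy,r,z): a=np.linspace(0,2*np.pi,60); return np.stack([cx+r*np.cos(a),cy+r*np.sin(a),a*0+z],1)
PB=box(-.08,.08,-.075,.075,0,.008); SB=box(-.13,.1,-.1,.1,0,.018)
def W(X,p):  # p x,y,yaw,(z0,pitch)
    R=rotz(p[2])
    if len(p)>3: 
        s,c=np.sin(p[4]),np.cos(p[4]); R=R@np.array([[c,0,-s],[0,1,0],[s,0,c]])
        return X@R.T+[p[0],p[1],p[3]]
    return X@R.T+[p[0],p[1],0]
def down(im): return cv2.resize(im.astype(np.float32),None,fx=1/S,fy=1/S,interpolation=cv2.INTER_AREA)
def rplate(c,p):
    im=np.zeros((420*S,560*S),np.uint8); hull(im,proj(c,W(PB,p)),1)
    for cx,cy,r in((-.01,0,.04),(.05,.04,.0065),(.05,-.04,.0065)):
        if r<.02 and not HOLES: continue
        m=[np.zeros_like(im) for _ in(0,1)]
        for k,z in enumerate((.0,.008)): poly(m[k],proj(c,W(ring(cx,cy,r,z),p)),1)
        im[(m[0]&m[1])>0]=0
    return down(im)
HOLES=True
def rstand(c,p):
    im=np.zeros((420*S,560*S),np.uint8); hull(im,proj(c,W(SB,p)),1); return down(im)
def classes(c):
    f=c["frame"].astype(float);r,g,b=f[...,0],f[...,1],f[...,2]
    blue=b-r
    white=np.clip((f.min(-1)-150)/70,0,1)*(blue<40)  # soft plate
    return white,blue
def stand_obs(c,reg):
    blue=classes(c)[1]; reg=cv2.dilate(reg.astype(np.uint8),np.ones((9,9)))
    return np.clip((75-blue)/50,0,1)*reg,reg
E
python3 - <<'E'
from fit import *
import pickle
np.set_printoptions(precision=4,suppress=True)
C={}
for n in("scene","side"):
    c=capture(n); c["R"]=np.array(c["R"]);c["t"]=np.array(c["t"])
    st=masks_of("stand",c)[0]["region"]; pl=masks_of("plate",c)[0]["region"]; c["st"]=st;c["pl"]=pl
    f=c["frame"].astype(int); m=st&~cv2.dilate(pl.astype(np.uint8),np.ones((5,5))).astype(bool)
    print(n,st.sum(),pl.sum(),"plate px",np.percentile(f[pl],[5,50],axis=0),"stand",np.percentile(f[m],[5,50,95],axis=0),"blue",f[300,150])
    P=cloud(c)[pl]; 
    for l in("jar","dropper","dish"):
        r=masks_of(l,c); 
        if r: q=cloud(c)[r[0]["region"]]; print(l,r[0]["p"],np.median(q,0),q.min(0),q.max(0))
    C[n]=c
pickle.dump(C,open("C.pkl","wb"))
E
```

```text
scene 3310 3642 plate px [[124.05 123.   123.  ]
 [244.   243.   242.  ]] stand [[ 39.  32.   0.]
 [ 90.  87.  26.]
 [245. 226. 177.]] blue [ 96 166 231]
jar 0.77 [ 0.537  -0.2624  0.0913] [ 0.0779 -0.324   0.0043] [ 0.5916 -0.2224  0.5704]
dropper 0.82 [0.6262 0.2287 0.0382] [0.616  0.2172 0.0015] [0.6809 0.3022 0.0781]
dish 0.62 [ 0.7773 -0.0357  0.0153] [ 0.0779 -0.324   0.0008] [0.8209 0.0022 0.5704]
side 2516 2102 plate px [[103.   100.05  98.05]
 [224.   220.   217.  ]] stand [[ 64.  68.  70.]
 [132. 137. 135.]
 [140. 144. 143.]] blue [102 139 185]
jar 0.8 [ 0.563  -0.2324  0.0779] [ 0.5228 -0.4176 -0.0018] [ 0.6011 -0.2175  0.1264]
dropper 0.87 [0.6334 0.2447 0.0413] [ 0.6182  0.1683 -0.0026] [0.6547 0.2532 0.0776]
dish 0.55 [ 0.784  -0.0267  0.0138] [ 0.5697 -0.0635  0.0001] [0.8202 0.7862 0.7095]
```

```bash
cat > run.py <<'E'
from fit import *
import fit,pickle
np.set_printoptions(precision=4,suppress=True)
def fitall(C,s0,p0,verbose=True):
    # stand
    def roi(c,p,k=21): return cv2.dilate((rstand(c,p)>0).astype(np.uint8),np.ones((k,k)))
    O={n:(np.clip((55-classes(c)[1])/40,0,1),roi(c,s0)) for n,c in C.items()}
    def cs(p): return sum((((rstand(c,p)-O[n][0])**2)*O[n][1]).sum() for n,c in C.items())
    def nm(f,x0,st,rounds=3):
        x=np.array(x0,float)
        for k in range(rounds):
            sim=np.vstack([x]+[x+np.eye(len(x))[i]*st[i]/2**k for i in range(len(x))])
            r=minimize(f,x,method="Nelder-Mead",options=dict(initial_simplex=sim,xatol=2e-5,fatol=.01,maxiter=150)); x=r.x
        return x,r.fun
    s,fs=nm(cs,s0,[.01,.01,.05])
    Q={n:(classes(c)[0],roi(c,s,5)) for n,c in C.items()}
    def cp(p): return sum((((rplate(c,p)-Q[n][0])**2)*Q[n][1]).sum() for n,c in C.items())
    p,fp=nm(cp,p0(s) if callable(p0) else p0,[.01,.01,.05,.004,.03])
    return s,fs,p,fp,cs,cp
def rep(s,p):
    Rs=rotz(s[2]); 
    q=(np.array([p[0]-s[0],p[1]-s[1],0])@Rs)
    print("stand",s,"plate",p,"rel mm",q[:2]*1000,"yaw",p[2]-s[2])
    for n,X in(("hl",[.05,.04,0]),("hr",[.05,-.04,0]),("ne",[-.08,0,0])):
        w=W(np.array([X]),p)[0]; print(n,"world",w,"in stand mm",((w-[s[0],s[1],0])@Rs-[X[0],X[1],0])*1000)
E
python3 - <<'E'
from run import *
C=pickle.load(open("C.pkl","rb"))
c=C["scene"]
k=[ray_z(c,(150+u*.375,150+v*.375),z)for u,v,z in((357,412,.018),(165,275,.018),(548,237,.018),(360,148,.02))]
print(np.array(k))
e=k[2]-k[0]; yaw=np.arctan2(e[1],e[0]); e2=k[1]-k[0]; print(np.hypot(*e[:2]),np.hypot(*e2[:2]),yaw,np.arctan2(e2[1],e2[0]))
cen=(k[1]+k[2])/2; s0=[cen[0]+.015*np.cos(yaw),cen[1]+.015*np.sin(yaw),yaw]
p0=lambda s:[s[0]-.017*np.cos(s[2]),s[1]-.017*np.sin(s[2]),s[2],.024,.08]
for names in(("scene","side"),("scene",),("side",)):
    D={n:C[n] for n in names}
    s,fs,p,fp,cs,cp=fitall(D,s0,p0); print(names,fs,fp); rep(s,p)
    if len(names)==2:
        ims=[]
        for n,c in D.items():
            f=c["frame"].copy(); f=cv2.resize(f,None,fx=3,fy=3,interpolation=cv2.INTER_CUBIC)
            for X,q,col in((SB,s,(255,0,0)),(PB,p,(0,160,0))):
                h=cv2.convexHull(proj(c,W(X,q)).astype(np.float32))[:,0]
                cv2.polylines(f,[np.round((h+.5)*3-.5).astype(int)],True,col,1)
            for r in((-.01,0,.04),(.05,.04,.0065),(.05,-.04,.0065)):
                cv2.polylines(f,[np.round((proj(c,W(ring(*r,.008),p))+.5)*3-.5).astype(int)],True,(0,160,0),1)
            m=proj(c,W(np.zeros((1,3)),s))[0]*3; u,v=int(m[0]),int(m[1]); ims.append(f[v-230:v+230,u-200-50:u+200])
        ims=[cv2.resize(i,(400,460)) if i.shape[1]!=400 else i for i in ims]
        save("fit1",np.hstack(ims))
E
```

```text
[[ 0.4663 -0.0848  0.018 ]
 [ 0.5033  0.1081  0.018 ]
 [ 0.6923 -0.1235  0.018 ]
 [ 0.7158  0.0628  0.02  ]]
0.22926734312857175 0.19643391690093995 -0.1697050552582816 1.381248593075471
('scene', 'side') 538.2962500000001 403.52929846938775
stand [ 0.6112 -0.0108 -0.1799] plate [ 0.5933 -0.0012 -0.2618  0.0294  0.0547] rel mm [-19.3034   6.189 ] yaw -0.08193886710408946
hl world [0.6519 0.0245 0.0321] in stand mm [-16.2719   1.9686  32.1406]
hr world [ 0.6312 -0.0528  0.0321] in stand mm [-22.8197   2.237   32.1406]
ne world [0.5162 0.0194 0.025 ] in stand mm [-18.9156  12.727   25.0281]
('scene',) 336.9659375 169.15845982142858
stand [ 0.6134 -0.0093 -0.1863] plate [ 0.5971  0.0019 -0.2642  0.0256  0.0704] rel mm [-18.0905   7.9675] yaw -0.0779757620458586
hl world [0.6557 0.0274 0.0291] in stand mm [-15.2499   3.9608  29.0948]
hr world [ 0.6348 -0.0498  0.0291] in stand mm [-21.4816   4.2039  29.0948]
ne world [0.5201 0.0227 0.02  ] in stand mm [-17.6501  14.1838  19.956 ]
('side',) 139.350625 162.48534757653061
stand [ 0.6099 -0.0131 -0.1851] plate [ 0.5933 -0.0107 -0.2547  0.0234  0.1023] rel mm [-16.6997  -0.7383] yaw -0.0695894198764293
hl world [0.6515 0.0154 0.0285] in stand mm [-14.3004  -4.2936  28.4899]
hr world [ 0.6314 -0.062   0.0285] in stand mm [-19.863   -4.1     28.4899]
ne world [0.5163 0.0093 0.0152] in stand mm [-16.0884   4.7952  15.2078]
```

View pics/fit1.png

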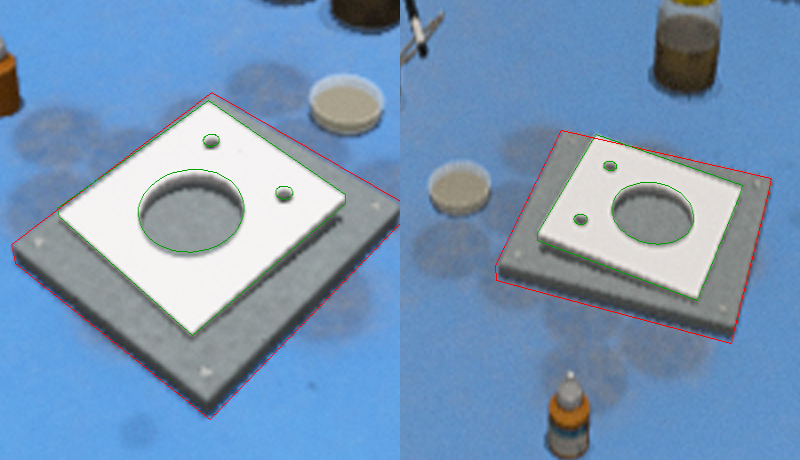

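Both fits show the board outline matching to within 1–2 px. The lateral offset differs between the cameras because of shaded side faces, so I'll look from above with the wrist camera.

```bash
python3 - <<'E'
from h import *
np.set_printoptions(precision=4,suppress=True)
c=capture("wrist"); print(c["T_tool_cam"],c["fx"],c["cx"],c["cy"])
E
```

```text
[[-0.0004 -0.9696 -0.2446  0.0665]
 [ 1.     -0.0004 -0.0001 -0.001 ]
 [ 0.     -0.2446  0.9696 -0.1437]
 [ 0.      0.      0.      1.    ]] 348.02968767235313 275.1262064192836 209.10602477038933
```

Emit:
drive_tool:
  rows:
    - [100,20,40,30,0,0,0]
    - [100,20,40,30,0,0,0]
    - [100,20,40,30,0,0,0]
    - [100,20,40,0,0,0,0]
    - [100,20,40,0,0,0,0]

```text
time_s: 2.17
tcp_pos: [0.3302, -0.4064, 0.313]
ee_rot: [[-0.92, -0.392, 0.003], [-0.392, 0.92, -0.003], [-0.002, -0.004, -1.0]]
wrist_force: [1.2, 0.4, -1.2]
gripper_width: 1.001
gripper_force: 0.0
```

Emit:
drive_tool:
  rows:
    - [100,20,40,-6,0,0,-0.116]
    - [100,20,40,-6,0,0,-0.116]
    - [100,20,40,-6,0,0,-0.116]
    - [100,20,40,-6,0,0,-0.116]
    - [100,20,40,-6,0,0,-0.116]

```text
time_s: 2.58
tcp_pos: [0.4137, -0.2393, 0.2864]
ee_rot: [[-0.992, 0.124, 0.001], [0.124, 0.992, -0.0], [-0.001, -0.0, -1.0]]
wrist_force: [0.9, -0.3, -0.6]
gripper_width: 1.002
gripper_force: 0.0
```

Emit:
drive_tool:
  rows:
    - [100,20,40,-6,0,0,0]
    - [100,20,40,-6,0,0,0]
    - [100,20,40,-6,0,0,0]
    - [100,20,40,-6,0,0,0]
    - [100,20,40,-6,0,0,0]

```text
time_s: 3.0
tcp_pos: [0.5062, -0.0543, 0.2587]
ee_rot: [[-0.993, 0.118, 0.001], [0.118, 0.993, 0.0], [-0.001, 0.0, -1.0]]
wrist_force: [0.7, -0.1, 0.7]
gripper_width: 1.003
gripper_force: 0.0
```

Emit:
drive_tool:
  rows:
    - [100,0,0,0,0,0,0]
    - [100,0,0,0,0,0,0]
    - [100,0,0,0,0,0,0]
    - [100,0,0,0,0,0,0]

```text
time_s: 3.33
tcp_pos: [0.5053, -0.0572, 0.2588]
ee_rot: [[-0.993, 0.12, 0.0], [0.12, 0.993, -0.0], [-0.0, -0.0, -1.0]]
wrist_force: [-0.4, 0.6, 0.2]
gripper_width: 1.001
gripper_force: 0.0
```

```bash
cat >> h.py <<'E'
def wrist():
    s=sense(); c=capture("wrist")
    T=np.eye(4);T[:3,:3]=s["ee_rot"];T[:3,3]=s["tcp_pos"]
    M=np.linalg.inv(T@np.array(c["T_tool_cam"])); c["R"]=M[:3,:3];c["t"]=M[:3,3]
    return c,s
E
python3 - <<'E'
from h import *
import pickle
c,s=wrist(); print(s["tcp_pos"],s["ee_rot"],s["joints"]); pickle.dump(c,open("w1.pkl","wb")); save("w1",c["frame"])
E
```

```text
[ 0.5052951  -0.05716243  0.25881849] [[-9.92801474e-01  1.19771279e-01  2.72599931e-04]
 [ 1.19771268e-01  9.92801511e-01 -5.62539608e-05]
 [-2.77375233e-04 -2.31993757e-05 -9.99999961e-01]] [ 1.18648675e+01  9.88876668e+00 -1.40046726e+01  6.96299504e-03
 -6.60919384e+01 -1.08746591e+02]
```

View pics/w1.png

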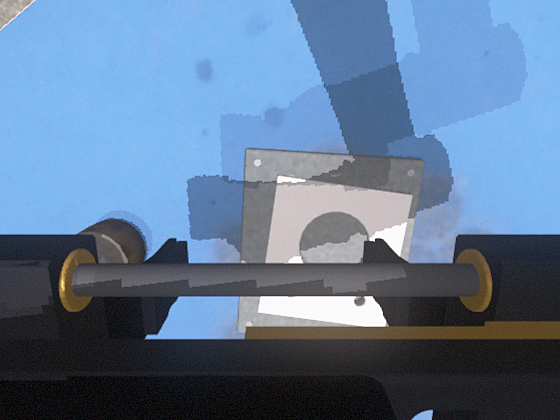

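The wrist view looks towards the robot, with the robot side at the top. The board spans columns 240–425 and rows 150–330, and the gripper hides its far part. I'll move further ahead to clear the view.

Emit:
drive_tool:
  rows:
    - [100,33,6,8,0,0,-0.06]
    - [100,33,6,8,0,0,0]
    - [100,33,6,8,0,0,0]
    - [100,33,6,8,0,0,0]
    - [100,33,6,8,0,0,0]

```text
time_s: 3.8
tcp_pos: [0.6716, -0.0279, 0.2995]
ee_rot: [[-0.984, 0.18, 0.001], [0.18, 0.984, 0.0], [-0.001, 0.0, -1.0]]
wrist_force: [0.6, -0.1, 0.1]
gripper_width: 1.0
gripper_force: 0.0
```

Emit:
drive_tool:
  rows:
    - [100,0,0,0,0,0,0]
    - [100,0,0,0,0,0,0]
    - [100,0,0,0,0,0,0]
    - [100,0,0,0,0,0,0]

```text
time_s: 4.13
tcp_pos: [0.6695, -0.0274, 0.2989]
ee_rot: [[-0.984, 0.179, -0.0], [0.179, 0.984, 0.0], [0.0, -0.0, -1.0]]
wrist_force: [-0.5, 0.8, 0.1]
gripper_width: 1.0
gripper_force: 0.0
```

```bash
python3 - <<'E'
from h import *
import pickle
c,s=wrist(); print(s["tcp_pos"],s["ee_rot"]); pickle.dump(c,open("w2.pkl","wb")); save("w2",c["frame"])
E
```

```text
[ 0.66950151 -0.02740782  0.29889622] [[-9.83803073e-01  1.79252443e-01 -2.75683541e-04]
 [ 1.79252444e-01  9.83803111e-01  2.02865328e-05]
 [ 2.74854736e-04 -2.94589953e-05 -9.99999962e-01]]
```

View pics/w2.png

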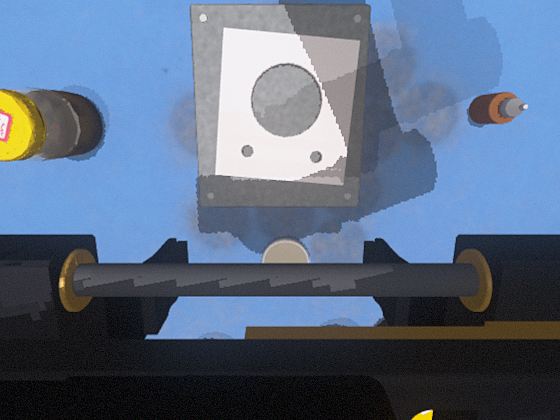

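The wrist view now shows the whole board (columns 191–369, rows 4–207), the plate with its opening at (286,100) and holes at (248,151) and (316,157), and the dish beyond. I'll fit both poses here to sub-pixel accuracy by edge profiles.

```bash
cat > edge.py <<'E'
from fit import *
from scipy.optimize import least_squares
from scipy.ndimage import map_coordinates, gaussian_filter
np.set_printoptions(precision=4,suppress=True)
def seg(x0,x1,y0,y1,z,n=60):
    t=np.linspace(.05,.95,n)[:,None];K=np.array([[x0,y0],[x1,y0],[x1,y1],[x0,y1]]);out=[];N=[]
    for i,nv in enumerate(((0,-1),(1,0),(0,1),(-1,0))):
        P=K[i]*(1-t)+K[(i+1)%4]*t; out.append(np.c_[P,np.full(n,z)]);N.append(np.tile([*nv,0],(n,1)))
    return np.vstack(out),np.vstack(N).astype(float)
def rings(hz):
    P,N=[],[]
    for cx,cy,r,n in((-.01,0,.04,80),(.05,.04,.0065,30),(.05,-.04,.0065,30)):
        a=np.linspace(0,2*np.pi,n,endpoint=False);P.append(np.c_[cx+r*np.cos(a),cy+r*np.sin(a),a*0+hz]);N.append(-np.c_[np.cos(a),np.sin(a),a*0])
    return np.vstack(P),np.vstack(N)
def efit(c,ch,P,N,p,full,win=6,it=6,mn=6):
    """N points outward (to low side of ch*-1): ch is high inside."""
    ch=gaussian_filter(ch.astype(float),.7); p=np.array(p,float)
    for k in range(it):
        w=max(2.5,win/(1+.6*k)); a=proj(c,W(P,full(p))); b=proj(c,W(P+N*.001,full(p))); d=b-a; d/=np.linalg.norm(d,axis=1)[:,None]
        s=np.arange(-w,w+.01,.25); q=a[:,None]+d[:,None]*s[None,:,None]
        v=map_coordinates(ch,[q[...,1],q[...,0]],order=1,mode="nearest"); g=-np.gradient(v,axis=1)/.25
        j=g.argmax(1); ok=g.max(1)>mn; ok&=(j>0)&(j<len(s)-1)
        ok&=(q[...,0].min(1)>1)&(q[...,1].min(1)>1)&(q[...,1].max(1)<230)
        tgt=a+d*s[j][:,None]
        f=lambda x:(((proj(c,W(P,full(x)))-tgt)*d).sum(1))[ok]
        r=least_squares(f,p,loss="soft_l1",f_scale=.5,x_scale=[.01,.01,.05]); p=r.x
    e=f(p); return p,ok.sum(),np.median(abs(e))
def measure(c,s0=(.611,-.012,-.183),p0=None,z0=None,pitch=None):
    f=c["frame"].astype(float)
    P,N=seg(-.13,.1,-.1,.1,.018); s,n,e=efit(c,-(f[...,2]-f[...,0]),P,N,s0,lambda x:x); print("stand",s,n,e)
    p=np.array(p0 if p0 is not None else [s[0]-.017,s[1]+.006,s[2]-.08])
    P1,N1=seg(-.08,.08,-.075,.075,.008);P2,N2=rings(.008);P=np.vstack([P1,P2]);N=np.vstack([N1,N2])
    def full(x):
        if pitch is not None: return [*x[:3],z0,pitch]
        xp=.05+abs((np.array([s[0]-x[0],s[1]-x[1]])@[np.cos(s[2]),np.sin(s[2])]))  # pin x in plate
        a=np.arctan(.012/(xp+.08)); return [*x[:3],.018+.08*np.sin(a),a]
    p,n,e=efit(c,f.min(-1),P,N,p,full); print("plate",n,e,"full",np.array(full(p)))
    R=rotz(s[2]); F=full(p)
    for nm,X in(("hl",[.05,.04,0]),("hr",[.05,-.04,0]),("ne",[-.08,0,0])):
        w=W(np.array([X]),F)[0]; print(nm,w,"err mm",((w-[s[0],s[1],.018])@R-[X[0],X[1],0])*1000)
    print("yaw err",p[2]-s[2]); return s,np.array(F)
def overlay(c,s,F,name,k=2,crop=None):
    f=cv2.resize(c["frame"],None,fx=k,fy=k,interpolation=cv2.INTER_CUBIC)
    dr=lambda X,col:cv2.polylines(f,[np.round((proj(c,X)+.5)*k-.5).astype(int)],True,col,1)
    K=lambda x0,x1,y0,y1,z:np.array([[x0,y0,z],[x1,y0,z],[x1,y1,z],[x0,y1,z]])
    dr(W(K(-.13,.1,-.1,.1,.018),s),(255,0,0)); dr(W(K(-.08,.08,-.075,.075,.008),F),(0,150,0))
    for r in((-.01,0,.04),(.05,.04,.0065),(.05,-.04,.0065)): dr(W(ring(*r,.008),F),(0,150,0))
    if crop: f=f[crop[0]*k:crop[1]*k,crop[2]*k:crop[3]*k]
    save(name,f)
E
python3 - <<'E'
from edge import *
import pickle
c=pickle.load(open("w2.pkl","rb")); s,F=measure(c); overlay(c,s,F,"ov2",3,(0,200,170,400))
P=cloud(c)
for n,(u,v) in dict(plate_near=(290,45),plate_far=(285,165),board=(206,100),board2=(280,195),dish=(286,250)).items(): print(n,P[v,u])
E
```

```text
stand [ 0.609  -0.0124 -0.1827] 180 0.25016271248098
plate 379 0.2513656318338761 full [ 0.5938 -0.0031 -0.2666  0.0245  0.0817]
hl [0.6524 0.0223 0.0286] err mm [-13.6082   2.0467  10.6044]
hr [ 0.6314 -0.0548  0.0286] err mm [-20.3142   2.3282  10.6044]
ne [0.5169 0.0179 0.018 ] err mm [-16.0719  13.0484   0.    ]
yaw err -0.08392350521320366
plate_near [0.5275 0.0141 0.0285]
plate_far [ 0.6549 -0.0141  0.038 ]
board [ 0.5663 -0.0912  0.0196]
board2 [ 0.6926 -0.0265  0.02  ]
dish [ 0.7673 -0.0318  0.0148]
```

View pics/ov2.png

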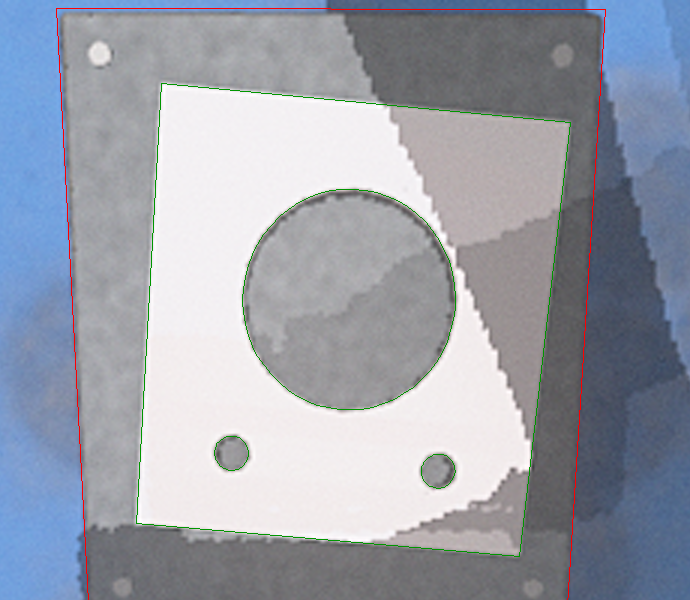

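The plate outline fits well. The board outline is about 1 px wide of the visible edge on the left, so I'll check it against the four symmetric corner screws.

```bash
python3 - <<'E'
from edge import *
import pickle
c=pickle.load(open("w2.pkl","rb")); g=c["frame"].astype(float).mean(-1)
s=np.array([.609,-.0124,-.1827]);R=rotz(s[2]); Q=[]
for u,v in((203.3,18),(357.3,18.7),(210.7,196),(347.7,196)):
    u0,v0=int(round(u)),int(round(v)); w=np.clip(g[v0-5:v0+6,u0-5:u0+6]-np.median(g[v0-7:v0+8,u0-7:u0+8])-8,0,None); y,x=np.mgrid[v0-5:v0+6,u0-5:u0+6]
    q=((x*w).sum()/w.sum(),(y*w).sum()/w.sum()); X=ray_z(c,q,.018); Q.append(X); print(np.round(q,2),X,((X-[s[0],s[1],0])@R)*1000)
Q=np.array(Q); e=(Q[1]+Q[3]-Q[0]-Q[2]); print("mean",Q.mean(0),"yaw y",np.arctan2(-e[0],e[1]),"yaw x",np.arctan2(*(Q[2]+Q[3]-Q[0]-Q[1])[[1,0]]))
f=c["frame"].astype(float); d=f[...,2]-f[...,0]
print(d[100,185:205].astype(int)); print(d[60,358:375].astype(int)); print(d[100,355:375].astype(int)); print(d[0:10,260].astype(int), d[198:214,280].astype(int))
for P in ([-.13,-.1,.018],[-.13,.1,.018],[.1,-.1,.018],[.1,.1,.018]): print(proj(c,W(np.array([P]),s)))
E
```

```text
[202.67  17.44] [ 0.4805 -0.0753  0.018 ] [-114.9197  -85.1753   18.    ]
[357.08  18.09] [0.5118 0.0925 0.018 ] [-114.6245   85.4735   18.    ]
[210.34 195.29] [ 0.6778 -0.112   0.018 ] [ 85.7399 -85.4126  18.    ]
[347.1  195.66] [0.7089 0.0556 0.018 ] [85.8436 85.0037 18.    ]
mean [ 0.5947 -0.0098  0.018 ] yaw y -0.18386931771590811 yaw x -0.18446265029523254
[63 60 56 57 61 65 65 66 77 53  1  4  4  5  5  5  5  6  6  7]
[ 2  2  1  6  5  4  6  2  1 13 37 33 26 27 32 31 32]
[ 3  6  2  3  0  0  6  1  1  7 26 37 33 30 34 28 27 31 31 31]
[90 84 88 75 23 -3  7  3  7  6] [ 6  5  5  0  1  2  3  0  6 26 32 30 23 27 25 29]
[[188.4557   2.1975]]
[[371.1861   2.6108]]
[[199.214  206.3831]]
[[358.4499 206.7192]]
```

The screws come out symmetric, so the stand is at (0.6095, −0.0125) with yaw −0.184. In the stand frame the plate is 17 mm short in x, 6 mm left in y and turned −0.083 rad. The plan:
1. Push the near edge with both open fingers, which aligns it.
2. Push sideways from the left.
3. Push the near edge again to finish.

Emit:
drive_tool:
  rows:
    - [100,-36,8.6,-20,0,0,-0.004]
    - [100,-36,8.6,-20,0,0,0]
    - [100,-36,8.6,-20,0,0,0]
    - [100,-36,8.6,-20,0,0,0]
    - [100,-36,8.6,-20,0,0,0]

```text
time_s: 4.6
tcp_pos: [0.4897, 0.0158, 0.1993]
ee_rot: [[-0.983, 0.183, 0.001], [0.183, 0.983, 0.001], [-0.001, 0.001, -1.0]]
wrist_force: [0.7, 0.9, 0.0]
gripper_width: 1.0
gripper_force: 0.0
```

Emit:
drive_tool:
  rows:
    - [100,0,0,-20,0,0,0]
    - [100,0,0,-30,0,0,0]
    - [100,0,0,-30,0,0,0]
    - [100,0,0,-30,0,0,0]
    - [100,0,0,-20,0,0,0]

```text
time_s: 5.02
tcp_pos: [0.4904, 0.0156, 0.0682]
ee_rot: [[-0.983, 0.182, -0.001], [0.182, 0.983, -0.0], [0.001, -0.0, -1.0]]
wrist_force: [0.2, -0.1, 0.3]
gripper_width: 0.998
gripper_force: 0.0
```

Emit:
drive_tool:
  rows:
    - [100,0,0,0,0,0,0]
    - [100,0,0,0,0,0,0]

```text
time_s: 5.18
tcp_pos: [0.4917, 0.0158, 0.0697]
ee_rot: [[-0.983, 0.182, -0.001], [0.182, 0.983, -0.001], [0.001, -0.001, -1.0]]
wrist_force: [-0.7, 0.4, 0.7]
gripper_width: 0.999
gripper_force: 0.0
```

Emit:
drive_tool:
  rows:
    - [100,0,0,-16,0,0,0]
    - [100,0,0,-7,0,0,0]
    - [100,0,0,-5,0,0,0]
    - [100,0,0,0,0,0,0]
    - [100,0,0,0,0,0,0]

```text
time_s: 5.6
tcp_pos: [0.4928, 0.0163, 0.0423]
ee_rot: [[-0.983, 0.182, 0.001], [0.182, 0.983, 0.0], [-0.001, 0.0, -1.0]]
wrist_force: [-0.6, 0.2, -0.7]
gripper_width: 1.003
gripper_force: 0.0
```

```bash
python3 - <<'E'
from h import *
s=sense(); print(s["tcp_pos"],s["wrist_force"])
c=capture("side"); save("side3",cv2.resize(c["frame"][140:280,220:420],(800,560),interpolation=cv2.INTER_CUBIC))
E
```

```text
[0.49282383 0.01630185 0.04225951] [-0.62982938  0.2043257  -0.74360164]
```

View pics/side3.png

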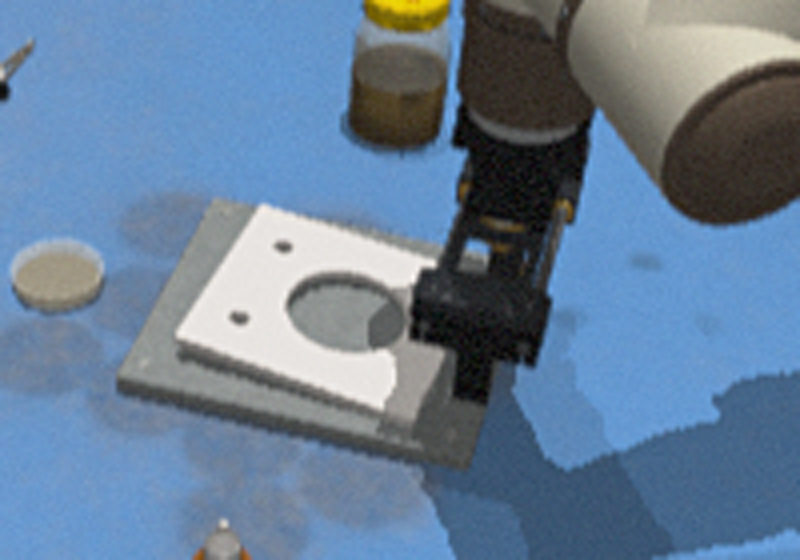

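The side view shows the tip just above the board, behind the near edge, with clearance. Now I'll push 22 mm along the stand's x.

Emit:
drive_tool:
  rows:
    - [100,2.6,-0.5,0,0,0,0]
    - [100,2.6,-0.5,0,0,0,0]
    - [100,2.6,-0.5,0,0,0,0]
    - [100,2.6,-0.5,0,0,0,0]
    - [100,2.6,-0.5,0,0,0,0]

```text
time_s: 6.07
tcp_pos: [0.5046, 0.0133, 0.0413]
ee_rot: [[-0.983, 0.183, -0.003], [0.183, 0.983, -0.001], [0.002, -0.001, -1.0]]
wrist_force: [-3.5, -0.1, 2.1]
gripper_width: 1.0
gripper_force: 1.3
```

Emit:
drive_tool:
  rows:
    - [100,2.2,-0.4,0,0,0,0]
    - [100,2.2,-0.4,0,0,0,0]
    - [100,2.2,-0.4,0,0,0,0]
    - [100,2.0,-0.4,0,0,0,0]
    - [100,0,0,0,0,0,0]

```text
time_s: 6.48
tcp_pos: [0.5147, 0.0121, 0.0415]
ee_rot: [[-0.983, 0.182, 0.001], [0.182, 0.983, 0.0], [-0.001, 0.0, -1.0]]
wrist_force: [-0.6, -1.2, -0.6]
gripper_width: 0.996
gripper_force: 0.6
```

```bash
python3 - <<'E'
from h import *
s=sense(); print(s["tcp_pos"],s["wrist_force"])
c=capture("side"); save("side4",cv2.resize(c["frame"][140:280,220:420],(800,560),interpolation=cv2.INTER_CUBIC))
E
```

```text
[0.51474851 0.01214567 0.04147115] [-0.62544738 -1.22600661 -0.55289221]
```

View pics/side4.png

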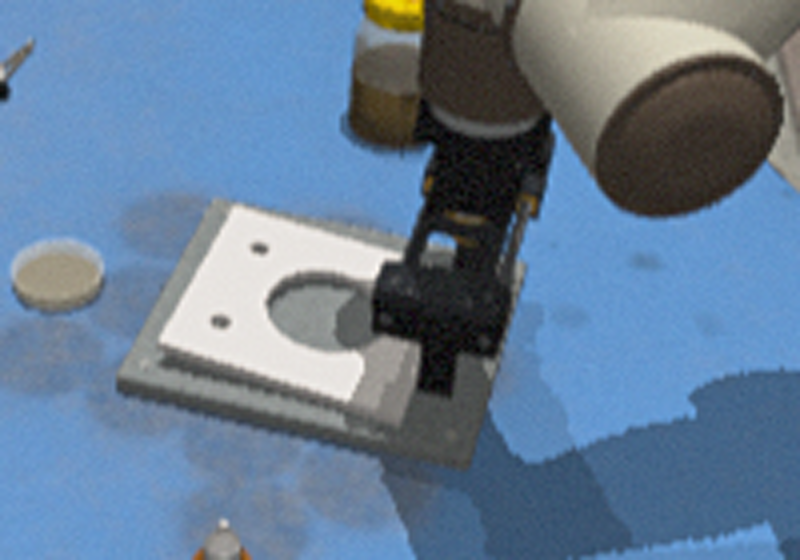

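The plate moved ahead and turned nearly square. I'll retract and measure again.

Emit:
drive_tool:
  rows:
    - [100,-10,2,0,0,0,0]
    - [100,0,0,40,0,0,0]
    - [100,0,0,40,0,0,0]
    - [100,20,-4,40,0,0,0]
    - [100,36,-8,36,0,0,0]

```text
time_s: 6.95
tcp_pos: [0.5511, 0.0047, 0.1918]
ee_rot: [[-0.984, 0.179, 0.005], [0.179, 0.984, 0.001], [-0.004, 0.002, -1.0]]
wrist_force: [1.0, 1.5, -0.1]
gripper_width: 0.998
gripper_force: 0.0
```

Emit:
drive_tool:
  rows:
    - [100,36,-8,36,0,0,0]
    - [100,36,-8,36,0,0,0]
    - [100,37,-8,30,0,0,0]
    - [100,0,0,0,0,0,0]
    - [100,0,0,0,0,0,0]

```text
time_s: 7.37
tcp_pos: [0.6434, -0.0156, 0.2726]
ee_rot: [[-0.983, 0.183, 0.004], [0.183, 0.983, 0.001], [-0.004, 0.002, -1.0]]
wrist_force: [-1.0, -0.3, -0.9]
gripper_width: 1.001
gripper_force: 0.0
```

```bash
cat > look.py <<'E'
from edge import *
import sys,pickle
c,s=wrist(); print("t",s["time_s"],s["tcp_pos"],"yaw",np.arctan2(-s["ee_rot"][0,1],s["ee_rot"][1,1]))
pickle.dump(c,open(sys.argv[1]+".pkl","wb"))
g=c["frame"].astype(float).mean(-1);s0=np.array([.6095,-.0125,-.184]);Q=[]
for X in((-.115,-.085),(-.115,.085),(.085,-.085),(.085,.085)):
    u,v=proj(c,W(np.array([[*X,.018]]),s0))[0];u0,v0=int(round(u)),int(round(v))
    w=np.clip(g[v0-4:v0+5,u0-4:u0+5]-np.median(g[v0-6:v0+7,u0-6:u0+7])-8,0,None);y,x=np.mgrid[v0-4:v0+5,u0-4:u0+5]
    Q.append(ray_z(c,((x*w).sum()/w.sum(),(y*w).sum()/w.sum()),.018)); print("screw off",np.round((Q[-1]-W(np.array([[*X,.018]]),s0)[0])[:2]*1000,1))
Q=np.array(Q);yaw=np.arctan2(*(Q[2]+Q[3]-Q[0]-Q[1])[[1,0]]);m=Q.mean(0)
st=[m[0]+.015*np.cos(yaw),m[1]+.015*np.sin(yaw),yaw]; print("screw stand",np.array(st))
import edge
_e=edge.efit
def e2(c,ch,P,N,p,full,**k):
    r=_e(c,ch,P,N,p,full,**k)
    return (np.array(st),0,0) if len(P)==240 else r
edge.efit=e2
kw={} 
if len(sys.argv)>3: kw=dict(z0=.018,pitch=0.)
d=list(map(float,sys.argv[2].split(",")))
S,F=measure(c,st,p0=[st[0]+d[0]*.001,st[1]+d[1]*.001,st[2]+d[2]],**kw); overlay(c,S,F,sys.argv[1]+"ov",3,(0,200,170,400))
E
python3 look.py w3 -7,6,0
```

```text
t 7.3667 [ 0.6434 -0.0156  0.2726] yaw -0.18360514994534785
screw off [-0.8 -0.2]
screw off [-0.7  0.2]
screw off [-0.6 -0.3]
screw off [-3.5  0.2]
screw stand [ 0.6081 -0.0126 -0.1856]
stand [ 0.6081 -0.0126 -0.1856] 0 0
plate 379 0.24997530390411016 full [ 0.6061 -0.0007 -0.2033  0.0251  0.0892]
hl [0.663  0.0284 0.0296] err mm [-3.6055 10.3983 11.5862]
hr [ 0.6468 -0.0499  0.0296] err mm [-5.0217 10.4109 11.5862]
ne [0.5281 0.0154 0.018 ] err mm [-3.776  12.6967  0.    ]
yaw err -0.01770320556477381
```

View pics/w3ov.png

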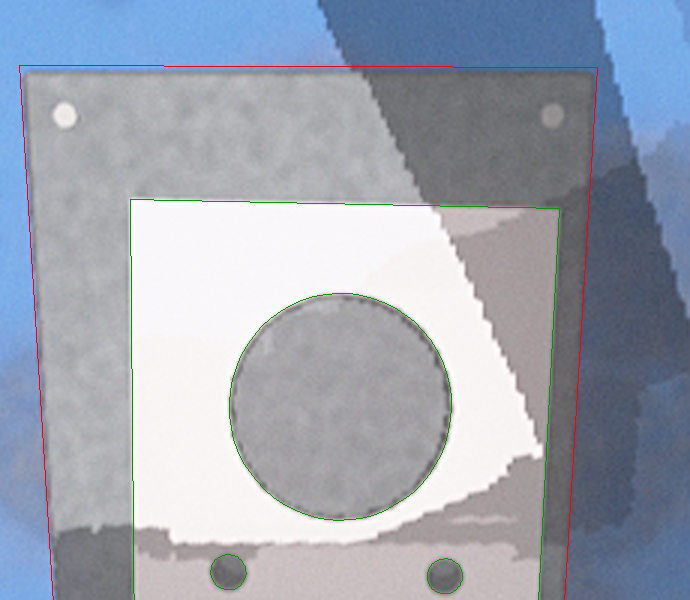

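The plate is now about 4.5 mm short in x, 10–11 mm left in y, and −0.018 rad in yaw. Next I'll turn the tool 90° and push from the left side along −y.

Emit:
drive_tool:
  rows:
    - [100,-5,23,0,0,0,0.12]
    - [100,-5,23,0,0,0,0.12]
    - [100,-5,23,0,0,0,0.12]
    - [100,-5,23,0,0,0,0.12]
    - [100,-4,23,0,0,0,0.12]

```text
time_s: 7.83
tcp_pos: [0.6153, 0.1002, 0.2703]
ee_rot: [[-0.912, -0.411, -0.003], [-0.411, 0.912, -0.001], [0.003, 0.001, -1.0]]
wrist_force: [-0.6, 0.5, -0.3]
gripper_width: 1.001
gripper_force: 0.0
```

Emit:
drive_tool:
  rows:
    - [100,0,0,-20,0,0,0.12]
    - [100,0,0,-20,0,0,0.12]
    - [100,0,0,-20,0,0,0.12]
    - [100,0,0,-20,0,0,0.12]
    - [100,0,0,-20,0,0,0.12]

```text
time_s: 8.25
tcp_pos: [0.6153, 0.0993, 0.1696]
ee_rot: [[-0.52, -0.854, -0.003], [-0.854, 0.52, -0.001], [0.002, 0.002, -1.0]]
wrist_force: [0.5, 0.1, -0.1]
gripper_width: 1.001
gripper_force: 0.0
```

Emit:
drive_tool:
  rows:
    - [100,0,0,-30,0,0,0.12]
    - [100,0,0,-30,0,0,0.12]
    - [100,0,0,-20,0,0,0.12]
    - [100,0,0,0,0,0,0]
    - [100,0,0,0,0,0,0]

```text
time_s: 8.67
tcp_pos: [0.6157, 0.0988, 0.0904]
ee_rot: [[-0.195, -0.981, -0.004], [-0.981, 0.195, -0.002], [0.003, 0.003, -1.0]]
wrist_force: [0.4, -0.6, 1.3]
gripper_width: 1.0
gripper_force: 0.0
```

```bash
cat > st.py <<'E'
from h import *
np.set_printoptions(precision=4,suppress=True)
s=sense(); o=np.array([.609,-.0125]);d=s["tcp_pos"][:2]-o;e=np.array([np.cos(.184),-np.sin(.184)]);n=np.array([-e[1],e[0]])
R=s["ee_rot"];print("t",s["time_s"],"tcp",s["tcp_pos"],"stand mm",d@e*1e3,d@n*1e3,"tool-y heading",np.degrees(np.arctan2(R[1,1],R[0,1])),"j6",s["joints"][5],"F",s["wrist_force"])
E
python3 st.py
```

```text
t 8.6667 tcp [0.6157 0.0988 0.0904] stand mm -13.739047508055773 110.6961780256165 tool-y heading 168.77502049833745 j6 -35.20082728947407 F [ 0.4382 -0.6479  1.2806]
```

Emit:
drive_tool:
  rows:
    - [100,0,0,-24,0,0,0.012]
    - [100,0,0,-14,0,0,0]
    - [100,0,0,-10,0,0,0]
    - [100,0,0,0,0,0,0]
    - [100,0,0,0,0,0,0]

```text
time_s: 9.08
tcp_pos: [0.6182, 0.0993, 0.0448]
ee_rot: [[-0.181, -0.983, 0.001], [-0.983, 0.181, 0.0], [-0.0, -0.001, -1.0]]
wrist_force: [0.2, 0.7, 0.9]
gripper_width: 1.001
gripper_force: 0.0
```

```bash
python3 st.py
```

```text
t 9.0833 tcp [0.6182 0.0993 0.0448] stand mm -11.412818055469316 111.60714697370106 tool-y heading 169.5516161464881 j6 -34.397796851844824 F [0.2302 0.737  0.9038]
```

Emit:
drive_tool:
  rows:
    - [100,0,0,-3,0,0,0]
    - [100,-0.6,-3,0,0,0,0]
    - [100,-0.6,-3,0,0,0,0]
    - [100,-0.5,-2.5,0,0,0,0]
    - [100,-0.5,-2.5,0,0,0,0]

```text
time_s: 9.5
tcp_pos: [0.6157, 0.0878, 0.0412]
ee_rot: [[-0.181, -0.983, 0.001], [-0.983, 0.181, 0.0], [-0.0, -0.001, -1.0]]
wrist_force: [-0.6, 0.2, -0.5]
gripper_width: 0.996
gripper_force: 0.0
```

Emit:
drive_tool:
  rows:
    - [100,-0.4,-2.5,0,0,0,0]
    - [100,-0.4,-2.5,0,0,0,0]
    - [100,-0.4,-2.5,0,0,0,0]
    - [100,-0.4,-2.2,0,0,0,0]
    - [100,0,0,0,0,0,0]

```text
time_s: 9.92
tcp_pos: [0.614, 0.0778, 0.0408]
ee_rot: [[-0.181, -0.984, -0.0], [-0.984, 0.181, -0.0], [0.0, 0.0, -1.0]]
wrist_force: [-0.0, 0.2, 0.1]
gripper_width: 1.003
gripper_force: 0.0
```

```bash
python3 st.py; python3 - <<'E'
from h import *
import pickle
c,s=wrist(); pickle.dump(c,open("w4.pkl","wb")); save("w4",c["frame"])
E
```

```text
t 9.9167 tcp [0.614  0.0778 0.0408] stand mm -11.635489357508208 89.73505556369113 tool-y heading 169.579589330701 j6 -32.63631038465591 F [-0.0464  0.2471  0.1061]
```

View pics/w4.png

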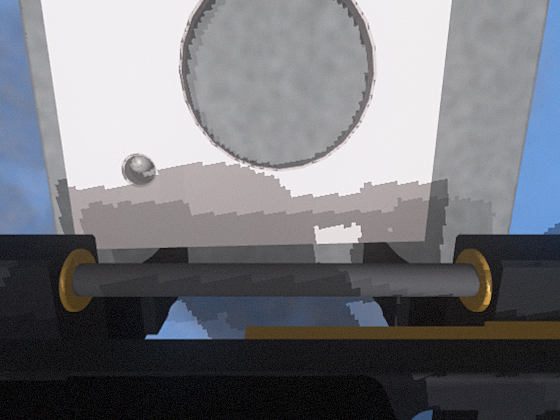

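The left pin tip now shows inside the left hole, at about (138,170), so it may already be dropping in. That was my tenth picture, so from here I'll use numbers only, starting with the plate's heights from the depth map.

```bash
cat > flat.py <<'E'
from edge import *
def plane(c,rel=(0,0,0),s=(.609,-.0125,-.184)):
    P=cloud(c); ok=c["z_map"]>0
    L=(P-[s[0],s[1],0])@rotz(s[2]); x,y,z=L[...,0]-rel[0]*.001,L[...,1]-rel[1]*.001,L[...,2]
    pl=ok&(abs(x)<.07)&(abs(y)<.065)&(np.hypot(x+.01,y)>.047)&(z>.02)&(z<.05)&(np.hypot(x-.05,abs(y)-.04)>.012)
    A=np.c_[x[pl],y[pl],np.ones(pl.sum())];b=z[pl];k,*_=np.linalg.lstsq(A,b,rcond=None)
    bo=ok&(x<-.095)&(L[...,0]>-.12)&(abs(L[...,1])<.08)&(z<.024)&(z>.012)
    print("plane dz/dx,dz/dy,z0",k,"rms",np.std(A@k-b),"n",pl.sum(),"z at holes",k@[.05,.04,1],k@[.05,-.04,1],"near",k@[-.08,0,1],"board z",np.median(z[bo]) if bo.any() else None)
E
python3 - <<'E'
from flat import *
import pickle
c=pickle.load(open("w4.pkl","rb")); plane(c)
for n in("side","scene"):
    c=capture(n);c["R"]=np.array(c["R"]);c["t"]=np.array(c["t"]);print(n);plane(c)
E
```

```text
plane dz/dx,dz/dy,z0 [ 0.0776 -0.0002  0.033 ] rms 0.0006485773072390323 n 36144 z at holes 0.03687067856856563 0.036887376515309836 near 0.02678974314959596 board z 0.01865274928366696
side
plane dz/dx,dz/dy,z0 [ 0.0735 -0.0017  0.0322] rms 0.0011492900105048727 n 221 z at holes 0.03579308073543128 0.03592545233182856 near 0.026309647775265513 board z 0.017693185957662727
scene
plane dz/dx,dz/dy,z0 [ 0.0753 -0.0005  0.0336] rms 0.0016725599850703169 n 1745 z at holes 0.03735895580620339 0.037395657402805184 near 0.027591880524290863 board z 0.019355104106707502
```

Emit:
drive_tool:
  rows:
    - [100,1.8,10,0,0,0,0]
    - [100,1.8,10,0,0,0,0]
    - [100,0,0,40,0,0,0]
    - [100,0,0,40,0,0,0]
    - [100,0,0,40,0,0,-0.12]

```text
time_s: 10.48
tcp_pos: [0.6175, 0.0996, 0.1615]
ee_rot: [[-0.297, -0.955, -0.002], [-0.955, 0.297, -0.001], [0.002, 0.001, -1.0]]
wrist_force: [0.3, -0.0, 0.4]
gripper_width: 0.997
gripper_force: 0.0
```

Emit:
drive_tool:
  rows:
    - [100,10,-22,22,0,0,-0.12]
    - [100,10,-22,22,0,0,-0.12]
    - [100,10,-22,22,0,0,-0.12]
    - [100,10,-22,22,0,0,-0.12]
    - [100,10,-22,22,0,0,-0.12]

```text
time_s: 10.9
tcp_pos: [0.6681, -0.0114, 0.2722]
ee_rot: [[-0.787, -0.617, 0.0], [-0.617, 0.787, 0.0], [-0.0, -0.0, -1.0]]
wrist_force: [1.3, 0.0, -0.6]
gripper_width: 1.003
gripper_force: 0.0
```

Emit:
drive_tool:
  rows:
    - [100,0,-5,0,0,0,-0.12]
    - [100,0,-5,0,0,0,-0.12]
    - [100,0,-5,0,0,0,-0.12]
    - [100,0,0,0,0,0,-0.12]
    - [100,0,0,0,0,0,-0.12]

```text
time_s: 11.32
tcp_pos: [0.6679, -0.0259, 0.2707]
ee_rot: [[-0.998, -0.063, -0.0], [-0.063, 0.998, -0.0], [0.0, -0.0, -1.0]]
wrist_force: [-0.5, -0.1, 0.4]
gripper_width: 1.001
gripper_force: 0.0
```

Emit:
drive_tool:
  rows:
    - [100,0,0,0,0,0,-0.12]
    - [100,0,0,0,0,0,-0.12]
    - [100,0,0,0,0,0,0]
    - [100,0,0,0,0,0,0]
    - [100,0,0,0,0,0,0]

```text
time_s: 11.73
tcp_pos: [0.6677, -0.026, 0.2707]
ee_rot: [[-0.986, 0.167, -0.0], [0.167, 0.986, -0.0], [0.0, -0.0, -1.0]]
wrist_force: [-0.2, 0.1, 0.3]
gripper_width: 1.0
gripper_force: 0.0
```

```bash
python3 st.py; python3 look.py w5 -3,2,0; python3 - <<'E'
from flat import *
import pickle
plane(pickle.load(open("w5.pkl","rb")))
E
```

```text
t 11.7333 tcp [ 0.6677 -0.026   0.2707] stand mm 60.20272881878735 -2.5190382972809324 tool-y heading 80.38256184568918 j6 -111.22392607043376 F [-0.1909  0.101   0.2954]
t 11.7333 [ 0.6677 -0.026   0.2707] yaw -0.1678559613996503
screw off [-0.3 -0.1]
screw off [-0.3  0.3]
screw off [ 0.2 -0.4]
screw off [-1.1 -0.7]
screw stand [ 0.6091 -0.0128 -0.1873]
stand [ 0.6091 -0.0128 -0.1873] 0 0
plate 379 0.24952361205855758 full [ 0.6074 -0.0096 -0.1848  0.0252  0.0905]
hl [0.6637 0.0205 0.0297] err mm [-2.5536  2.8577 11.7476]
hr [ 0.649  -0.0581  0.0297] err mm [-2.3555  2.8579 11.7476]
ne [0.5291 0.005  0.018 ] err mm [-1.9222  2.5372  0.    ]
yaw err 0.0024760488132839764
plane dz/dx,dz/dy,z0 [ 0.0772 -0.0005  0.033 ] rms 0.0007879279739296101 n 9319 z at holes 0.036813075698810434 0.03685014414593721 near 0.0267899152111692 board z 0.018709259427411813
```

Yaw is right now. What remains is −2.4 mm in x and +2.8 mm in y, with the holes still on the pin domes. The earlier side push stopped at TCP y = 89.7 mm (stand frame) and left +2.8 mm, so I'll repeat it to 86.9 mm.

Emit:
drive_tool:
  rows:
    - [100,-10,25,0,0,0,0.12]
    - [100,-10,25,0,0,0,0.12]
    - [100,-10,25,0,0,0,0.12]
    - [100,-10,25,0,0,0,0.12]
    - [100,-9.5,25,0,0,0,0.12]

```text
time_s: 12.2
tcp_pos: [0.6175, 0.0995, 0.2709]
ee_rot: [[-0.906, -0.423, 0.0], [-0.423, 0.906, 0.0], [-0.0, -0.0, -1.0]]
wrist_force: [1.0, 0.2, 0.1]
gripper_width: 1.001
gripper_force: 0.0
```

Emit:
drive_tool:
  rows:
    - [100,0,0,-20,0,0,0.12]
    - [100,0,0,-20,0,0,0.12]
    - [100,0,0,-20,0,0,0.12]
    - [100,0,0,-20,0,0,0.12]
    - [100,0,0,-20,0,0,0.12]

```text
time_s: 12.62
tcp_pos: [0.6181, 0.0987, 0.1702]
ee_rot: [[-0.509, -0.861, 0.001], [-0.861, 0.509, 0.0], [-0.0, -0.0, -1.0]]
wrist_force: [-0.2, -0.4, -0.5]
gripper_width: 1.005
gripper_force: 0.0
```

Emit:
drive_tool:
  rows:
    - [100,0,0,-35,0,0,0.12]
    - [100,0,0,-35,0,0,0.12]
    - [100,0,0,-25,0,0,0.115]
    - [100,0,0,-10,0,0,0]
    - [100,0,0,0,0,0,0]

```text
time_s: 13.03
tcp_pos: [0.6166, 0.0979, 0.0631]
ee_rot: [[-0.188, -0.982, -0.005], [-0.982, 0.188, -0.002], [0.003, 0.005, -1.0]]
wrist_force: [-0.9, 0.1, -0.3]
gripper_width: 0.998
gripper_force: 0.0
```

```bash
python3 st.py
```

```text
t 13.0333 tcp [0.6166 0.0979 0.0631] stand mm -12.743424766596211 109.94347324393199 tool-y heading 169.1688993385553 j6 -34.66523917981352 F [-0.8778  0.141  -0.3128]
```

Emit:
drive_tool:
  rows:
    - [100,0,0,-12,0,0,0.004]
    - [100,0,0,-9,0,0,0]
    - [100,0,0,0,0,0,0]
    - [100,0,0,0,0,0,0]

```text
time_s: 13.37
tcp_pos: [0.6184, 0.0985, 0.0452]
ee_rot: [[-0.182, -0.983, 0.001], [-0.983, 0.182, 0.0], [-0.0, -0.001, -1.0]]
wrist_force: [-1.0, -0.4, 0.5]
gripper_width: 1.002
gripper_force: 0.0
```

```bash
python3 st.py
```

```text
t 13.3667 tcp [0.6184 0.0985 0.0452] stand mm -11.115111540164886 110.84096447122201 tool-y heading 169.5010979905663 j6 -34.344980416098046 F [-0.9713 -0.4093  0.5161]
```

Emit:
drive_tool:
  rows:
    - [100,0,0,-4,0,0,0]
    - [100,-0.8,-4,0,0,0,0]
    - [100,-0.8,-4,0,0,0,0]
    - [100,-0.8,-4,0,0,0,0]
    - [100,-0.6,-3.5,0,0,0,0]

```text
time_s: 13.78
tcp_pos: [0.615, 0.0823, 0.0411]
ee_rot: [[-0.182, -0.983, 0.0], [-0.983, 0.182, 0.0], [-0.0, -0.0, -1.0]]
wrist_force: [-0.2, -0.8, -0.4]
gripper_width: 0.999
gripper_force: 0.0
```

Emit:
drive_tool:
  rows:
    - [100,-0.5,-2.5,0,0,0,0]
    - [100,-0.4,-2.0,0,0,0,0]
    - [100,-0.3,-1.5,0,0,0,0]
    - [100,-0.2,-1,0,0,0,0]
    - [100,0,0,0,0,0,0]

```text
time_s: 14.2
tcp_pos: [0.6138, 0.0759, 0.0409]
ee_rot: [[-0.182, -0.983, 0.0], [-0.983, 0.182, 0.0], [-0.0, -0.0, -1.0]]
wrist_force: [0.5, 0.4, 0.8]
gripper_width: 1.003
gripper_force: 0.0
```

```bash
python3 st.py; python3 - <<'E'
from flat import *
import pickle
c,s=wrist();plane(c); save("w6",c["frame"])
g=c["frame"].astype(int).mean(-1); np.save("w6.npy",g)
E
```

```text
t 14.2 tcp [0.6138 0.0759 0.0409] stand mm -11.482460322144124 87.76283696492692 tool-y heading 169.519423379765 j6 -32.49783114019094 F [0.4508 0.3764 0.7839]
plane dz/dx,dz/dy,z0 [-0.0002  0.      0.0266] rms 0.0006506629775971018 n 34144 z at holes 0.026611991504023436 0.026609266813440478 near 0.026638879111517775 board z 0.0186612220086102
```

The plate has dropped flat: its top is 8.0 mm above the board everywhere, with zero tilt. I'll retract and verify.

Emit:
drive_tool:
  rows:
    - [100,1.8,10,0,0,0,0]
    - [100,1.8,10,0,0,0,0]
    - [100,0,0,40,0,0,0]
    - [100,0,0,40,0,0,0]
    - [100,0,0,40,0,0,-0.12]

```text
time_s: 14.67
tcp_pos: [0.6171, 0.0972, 0.1615]
ee_rot: [[-0.298, -0.954, -0.002], [-0.954, 0.298, -0.001], [0.002, 0.001, -1.0]]
wrist_force: [1.1, 0.9, 0.2]
gripper_width: 1.0
gripper_force: 0.0
```

Emit:
drive_tool:
  rows:
    - [100,10,-22,22,0,0,-0.12]
    - [100,10,-22,22,0,0,-0.12]
    - [100,10,-22,22,0,0,-0.12]
    - [100,10,-22,22,0,0,-0.12]
    - [100,10,-22,22,0,0,-0.12]

```text
time_s: 15.08
tcp_pos: [0.6678, -0.0138, 0.2722]
ee_rot: [[-0.788, -0.616, 0.0], [-0.616, 0.788, 0.0], [-0.0, -0.0, -1.0]]
wrist_force: [0.7, -0.5, -0.0]
gripper_width: 1.005
gripper_force: 0.0
```

Emit:
drive_tool:
  rows:
    - [100,0,-5,0,0,0,-0.12]
    - [100,0,-5,0,0,0,-0.12]
    - [100,0,-5,0,0,0,-0.12]
    - [100,0,0,0,0,0,-0.12]
    - [100,0,0,0,0,0,-0.12]

```text
time_s: 15.5
tcp_pos: [0.6676, -0.0283, 0.2707]
ee_rot: [[-0.998, -0.062, -0.0], [-0.062, 0.998, 0.0], [0.0, 0.0, -1.0]]
wrist_force: [0.2, 0.5, 0.9]
gripper_width: 0.994
gripper_force: 0.0
```

Emit:
drive_tool:
  rows:
    - [100,0,0,0,0,0,-0.12]
    - [100,0,0,0,0,0,-0.12]
    - [100,0,0,0,0,0,0]
    - [100,0,0,0,0,0,0]
    - [100,0,0,0,0,0,0]

```text
time_s: 15.92
tcp_pos: [0.6675, -0.0284, 0.2707]
ee_rot: [[-0.986, 0.168, -0.0], [0.168, 0.986, -0.0], [0.0, -0.0, -1.0]]
wrist_force: [0.3, 0.4, 0.1]
gripper_width: 1.001
gripper_force: 0.0
```

```bash
python3 st.py; python3 look.py w7 0,0,0 flat; python3 - <<'E'
from flat import *
import pickle
plane(pickle.load(open("w7.pkl","rb")))
for n in("scene","side"):
    c=capture(n);P=cloud(c)
    for l in("jar","dropper","dish"):
        r=masks_of(l,c)
        if r: print(n,l,round(r[0]["p"],2),np.median(P[r[0]["region"]],0))
E
```

```text
t 15.9167 tcp [ 0.6675 -0.0284  0.2707] stand mm 60.37923126311351 -4.965937652548699 tool-y heading 80.33134481760194 j6 -111.0697569008932 F [0.3074 0.3754 0.0616]
t 15.9167 [ 0.6675 -0.0284  0.2707] yaw -0.16874986717285903
screw off [-0.4 -0.1]
screw off [-0.2  0.3]
screw off [ 0.2 -0.4]
screw off [0.4 0.1]
screw stand [ 0.6095 -0.0125 -0.1846]
stand [ 0.6095 -0.0125 -0.1846] 0 0
plate 378 0.25147959462416547 full [ 0.6084 -0.0118 -0.1872  0.018   0.    ]
hl [0.665  0.0182 0.018 ] err mm [-1.1163  0.3526  0.    ]
hr [ 0.6501 -0.0604  0.018 ] err mm [-1.3193  0.3528  0.    ]
ne [0.5298 0.0031 0.018 ] err mm [-1.2174  0.6827  0.    ]
yaw err -0.002538556419732829
plane dz/dx,dz/dy,z0 [-0.0005 -0.0005  0.0267] rms 0.0007952955465042715 n 9018 z at holes 0.02663045526959616 0.026668455677435608 near 0.02671923472348473 board z 0.018704411922636
scene jar 0.67 [ 0.5373 -0.2625  0.0911]
scene dropper 0.57 [0.6261 0.2286 0.0371]
scene dish 0.56 [ 0.7783 -0.0356  0.0154]
side jar 0.96 [ 0.5632 -0.2326  0.0762]
side dropper 0.89 [0.6335 0.245  0.0424]
side dish 0.61 [ 0.7843 -0.0286  0.0138]
```

The plate is flat with both holes within 1.4 mm of their pins, and the jar, dropper and dish haven't moved.

```bash
python3 -c "
from station import finish_job
print(finish_job())"
```

```text
the job is handed in; nothing more can be done
None
```

I handed the job in with the plate seated flat over both pins: holes about 1.4 mm or less off centre, tilt about zero, jar, dropper bottle and dish unmoved, about 16 s used; the judge returned no verdict.

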